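# Sweep the board offcuts into the scrap pan

## Robot

A 6-joint arm with a two-finger parallel gripper is mounted at the origin on the work surface. World frame = base frame: x ahead of the robot, y to its left, z up, the work surface at z = 0. Lengths are in m, angles in rad, forces in N, time in s.
With the tool pointing down it reaches from about 0.35 to 0.975 m from the base axis. Payload 4.9 kg.
Tool frame: the origin (TCP) lies at the very end of the fingers, on their centre line; the grasp point (between the pads) lies 19 mm behind it; z points along the fingers, y is the line along which they close (so a half turn about z gives the same grasp; the last joint's range is limited). The gripper opens to 85 mm and grips with 20 to 120 N. Pads are 22 mm wide; open, the fingers measure 114 mm over their backs; the gripper's body (76 mm by 85 mm) begins 54 mm behind the grasp point. The pads swing forward as they close: fully open they stand 13 mm farther back than shut.
Start: joints at [-1.225, 0.053, 1.613, -0, 1.476, -0.119], TCP at [0.28, -0.559, 0.231] pointing down, gripper open.
Joint ranges: [-3.01, 3.01], [-1.01, 2.22], [0.06, 2.58], [-1.02, 4.17], [0.09, 2.62], [-3.14, 3.14]. Speed limits (rad/s): [2.57, 2.57, 3.14, 3.14, 3.14, 3.14].

## Interface

Orientations are given as a rotation vector (axis times angle).
In Python, from station import * gives the robot as it stands.
- The arm moves only by the shell command python3 -m crank 'ROWS' [OPENING] [FORCE]. ROWS is JSON, a list of rows, each an object with "offset": the shift along the tool's x, y, z in m, a list of three; "twist": the turn, a rotation vector about the tool's x, y, z in degrees, a list of three. In form: [{"offset": [x, y, z], "twist": [rx, ry, rz]}, ...]. A call has 1 to 20 rows; each row is the pose to reach, as a shift and turn from the pose commanded when the call began, along the tool's axes at that moment; what a row does not reach only later rows make up. A row lasts 1/8 s, in which the tool goes at most 62.5 mm and 10.7 degrees, less where a joint would pass 70% of its speed; a pose out of reach is approached as far as the arm can. A call with a gripper value outside its range is refused whole. OPENING is the opening, from 0 (shut) to 1 (fully open), set as the call begins (- or left out, the last holds). The fingers move at their own pace and stop on an object; FORCE is the grip in N (left out, the last holds). Time passes only in rows, so rows that repeat a pose let the fingers close. It gives the time, the measured TCP pose, the force, the opening and the grip force at its end, in the units of the state.
- get_obs(): the state, without advancing time (a new reading comes with each control period).
- get_image(name): name is "scene" or "top" or "wrist"; returns the picture (384x512x3 uint8, red, green, blue); there is no depth.
- get_calibration(name): a dict with "intrinsics" (3x3 intrinsics, pixels), "k1" (the pictures are not rectified: a ray, as slopes to the right and down, at radius r is drawn at 1 + k1 r^2 times it, then the intrinsics apply), "world_from_camera" (4x4, takes a point from camera to world coordinates); the wrist camera has in their place "tool_from_camera" (4x4, takes a point from camera to tool coordinates, whose origin is the TCP and whose axes are the flange's). Camera axes: x right, y up, looking along -z (the intrinsics and any distortion apply to the point x, -y, -z); pixel columns grow to the right and rows downward; lengths in m; the calibration is good to about 2 mm. A picture is of the moment at which its call begins: read the wrist's pose just before it. get_calibration takes no time and is no camera call.
- finish_job(): hands the job in; it is judged then, once.
Trained networks look in the newest picture that a camera, given by its name, has taken for a name from the list of things; names that differ only in an ending like _2 or _b are one class to them, and where a whole thing is asked for, a point or a joint stands for the part that bears it (a point fixed in the world has none). Each returns a list of dicts, best first, with "confidence" (0 to 1); they miss things now and then, are a little off and sometimes report something else, mostly with a low value. They report only what shows in the picture. A call takes as long as a camera call.
- cut_out(query, camera): "region" (384x512 bool, what is visible of it) and "rect" ([centre column, centre row, width, height] in pixels, round what is visible of it).
The state is a dict: "t": time; "q": joint angles; "dq": joint speeds; "effort": joint torques, N m; "tool_pos": TCP position; "tool_rot": TCP orientation; "contact_force": force on the tool from outside, world axes, zero at the start; "wrist_torque": the same for the moment, N m; "opening": finger opening in m; "grip_force": force on a finger pad.
Only numpy, scipy, OpenCV 4.12 (cv2) and the standard library are available. Lean on these libraries where they do the work, as an engineer would, in place of code of your own. Each camera call takes 0.05 s, during which the arm holds its last target. There are 200 camera calls.

## Task

Clear the trimmings off the bookbinder's bench: with the fingers, sweep the three grey board offcuts across the bench top and in through the open side of the three-sided scrap pan, until each lies flat and completely inside. Only push them, never lift them off the bench, and leave the spool, pressing block, bowl, bone folder, brush, awl and book where they are.

Things in the scene. Friction and masses are not known exactly. Their poses are not given: they have to be found in the camera images.
- pan: Scrap pan fixed to the bench: three upright steel sheet walls, 35 mm high and 4 mm thick, on a thin floor sheet flush with the bench top (nothing to climb, floor at z = 0). Inside 230 mm wide and 140 mm deep. Open on one side, the mouth. Origin: middle of the mouth line, on the bench. Its y axis points out of the mouth, away from the pan; x runs along the mouth. Inside is x from -115 to 115 mm, y from -140 to 0 mm.
- strip: Offcut of grey laminated board, the long one: 64 mm (its x) by 26 mm (its y), 12 mm thick, about 20 g, lying loose and flat on the bench at any yaw. Origin: centre of its underside.
- strip_c0 (a point): Corner of the strip offcut at x +32, y +13 mm of its frame, at half thickness.
- strip_c1 (a point): Corner of the strip offcut at x +32, y -13 mm of its frame, at half thickness.
- strip_c2 (a point): Corner of the strip offcut at x -32, y -13 mm of its frame, at half thickness.
- strip_c3 (a point): Corner of the strip offcut at x -32, y +13 mm of its frame, at half thickness.
- oblong: Offcut of grey laminated board, the middling one: 48 mm (its x) by 34 mm (its y), 12 mm thick, about 20 g, lying loose and flat on the bench at any yaw. Origin: centre of its underside.
- oblong_c0 (a point): Corner of the oblong offcut at x +24, y +17 mm of its frame, at half thickness.
- oblong_c1 (a point): Corner of the oblong offcut at x +24, y -17 mm of its frame, at half thickness.
- oblong_c2 (a point): Corner of the oblong offcut at x -24, y -17 mm of its frame, at half thickness.
- oblong_c3 (a point): Corner of the oblong offcut at x -24, y +17 mm of its frame, at half thickness.
- square: Offcut of grey laminated board, the square one: 38 mm (its x) by 38 mm (its y), 12 mm thick, about 20 g, lying loose and flat on the bench at any yaw. Origin: centre of its underside.
- square_c0 (a point): Corner of the square offcut at x +19, y +19 mm of its frame, at half thickness.
- square_c1 (a point): Corner of the square offcut at x +19, y -19 mm of its frame, at half thickness.
- square_c2 (a point): Corner of the square offcut at x -19, y -19 mm of its frame, at half thickness.
- square_c3 (a point): Corner of the square offcut at x -19, y +19 mm of its frame, at half thickness.
- spool: Bystander, loose, to be left where it is: wooden thread spool standing upright, 38 mm across, 45 mm high. Origin: centre of its underside.
- weight: Bystander, loose, to be left where it is: dark cloth-covered pressing block, 45 mm (x) by 120 mm (y), 40 mm high. Origin: centre of its underside.
- bowl: Bystander, loose, to be left where it is: empty steel paste bowl, 110 mm across, 50 mm high. Origin: centre of its underside.
- folder: Bystander, loose, to be left where it is: flat bone folder, 22 mm (x) by about 160 mm (y), 5 mm thick. Origin: on its underside, near its middle.
- brush: Bystander, loose, to be left where it is: paste brush lying along its x axis, 200 mm long, 20 mm high. Origin: underside, about the middle.
- awl: Bystander, loose, to be left where it is: awl with a wooden handle, lying along its x axis, 130 mm long, 28 mm high. Origin: underside, about the middle.
- book: Bystander, loose, to be left where it is: small bound red book lying flat, 110 mm (x) by 150 mm (y), 20 mm thick. Origin: centre of its underside.

How it is judged:
At the end, for the whole second after the job is handed in: All four corners of each of the three offcuts are past the mouth line and its centre is between the pan's walls, each offcut lies flat on the pan floor (underside less than 6 mm up, tilt under 0.2 rad) and is at rest, and every bystander is within 20 mm of where it started (y of each of strip_c0, strip_c1, strip_c2, strip_c3, oblong_c0, oblong_c1, oblong_c2, oblong_c3, square_c0, square_c1, square_c2, square_c3 in the frame of pan below 0 m and y of each of strip, oblong, square in the frame of pan above -0.14 m and x of strip in the frame of pan between -0.115 and 0.115 m and height (world z) of each of strip, oblong, square below 0.006 m and angle between each of strip, oblong, square's own z axis and vertical below 0.2 rad and linear speed of each of strip, oblong, square below 0.01 m/s and x of oblong in the frame of pan between -0.115 and 0.115 m and x of square in the frame of pan between -0.115 and 0.115 m and distance of each of spool, weight, bowl, folder, brush, awl, book from where it was at the start of the episode below 0.02 m); the robot touches nothing.
It fails at once if an offcut is lifted off the bench (more than 8 mm) (height (world z) of any of strip, oblong, square above 0.008 m).
It fails at once if a bystander is moved by more than 20 mm (distance of any of spool, weight, bowl, folder, brush, awl, book from where it was at the start of the episode above 0.02 m).
It also fails if it takes over 72 s, if anything falls off the work surface, if the arm or the gripper's body presses on something with over 40 N, if the wrist force passes 120 N, or if a joint passes its speed limit or range.

## Working session

There is one attempt and no reset: what is moved stays moved. The work goes in short steps, Python scripts to look and compute and a shell command to move; the robot and the scene stay as the last step left them, time stands still between calls to the robot, and variables do not carry over. Pictures are saved under pics/ and viewed, at most 10 in all, crops included, and the job is handed in when it is done.

```bash
mkdir -p pics
cat > h.py <<'E'
from station import *
import numpy as np, cv2
from scipy.spatial.transform import Rotation as R
def ray2plane(px,cam,z):
    c=get_calibration(cam);K=np.array(c["intrinsics"]);k1=c["k1"]
    px=np.atleast_2d(np.asarray(px,float))
    d=(px-[K[0,2],K[1,2]])/[K[0,0],K[1,1]]
    u=d.copy()
    for _ in range(20): u=d/(1+k1*(u**2).sum(1,keepdims=True))
    T=np.array(c["world_from_camera"])
    r=np.c_[u[:,0],-u[:,1],-np.ones(len(u))]@T[:3,:3].T
    o=T[:3,3]
    return (o+r*((z-o[2])/r[:,2:3]))[:,:2]
def boxw(region,cam,z):
    cs,_=cv2.findContours(region.astype(np.uint8),cv2.RETR_EXTERNAL,cv2.CHAIN_APPROX_NONE)
    c=max(cs,key=cv2.contourArea)[:,0,:]
    w=ray2plane(c,cam,z)
    (cx,cy),(a,b),th=cv2.minAreaRect((w*1000).astype(np.float32))
    return np.round([cx,cy,a,b,th],0)
E
python3 - <<'E'
from h import *
for n in ["scene","top"]:
    cv2.imwrite(f"pics/{n}0.png",get_image(n)[:,:,::-1])
for q,z in dict(pan=.0,strip=.012,oblong=.012,square=.012,spool=.045,weight=.04,bowl=.05,folder=.005,brush=.01,awl=.014,book=.02).items():
    for d in cut_out(q,"top")[:3]:
        if d["confidence"]>.2: print(q,round(d["confidence"],2),np.round(d["rect"]),boxw(d["region"],"top",z))
o=get_obs();print(o["t"],o["tool_pos"],o["tool_rot"],R.from_rotvec(o["tool_rot"]).as_matrix().round(3))
E
```

```text
strip 0.64 [175. 189.  16.  18.] [516. 271.  61.  25.  46.]
oblong 0.56 [230. 158.  19.  10.] [617.  81.  36.  50.  22.]
square 0.55 [238. 195.   9.   9.] [506.  63.  34.  34.  57.]
spool 0.51 [178. 156.  14.  17.] [610. 249.  46.  36.  46.]
spool 0.31 [176. 190.  17.  18.] [514. 262.  64.  26.  46.]
weight 0.69 [238. 126.  37.  22.] [716.  72. 121.  53.  84.]
bowl 0.69 [174. 124.  34.  30.] [721. 271. 110. 105.  90.]
folder 0.81 [213. 238.  49.   1.] [361. 139.  22. 158.   0.]
folder 0.65 [237. 126.  36.  17.] [724.  75. 127.  56.  83.]
brush 0.81 [129. 157.  49.  40.] [618. 429. 199.  39.  53.]
awl 0.78 [125. 237.   7.  38.] [349. 422.  95.  26.   3.]
book 0.73 [396. 191.  55.  40.] [ 520. -436.  114.  157.    9.]
0.65 [ 0.28015275 -0.55869309  0.23133939] [3.05705512e+00 7.23552894e-01 6.72476672e-06] [[ 0.894  0.448  0.   ]
 [ 0.448 -0.894 -0.   ]
 [-0.     0.    -1.   ]]
```

View pics/top0.png

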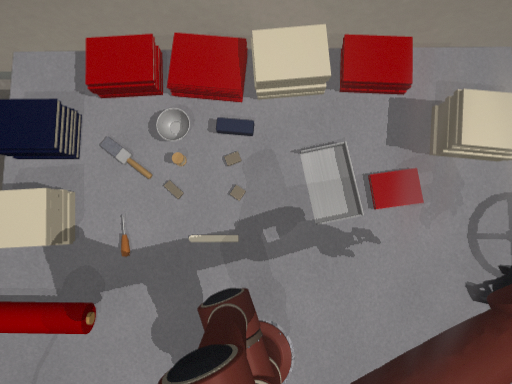

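View pics/scene0.png

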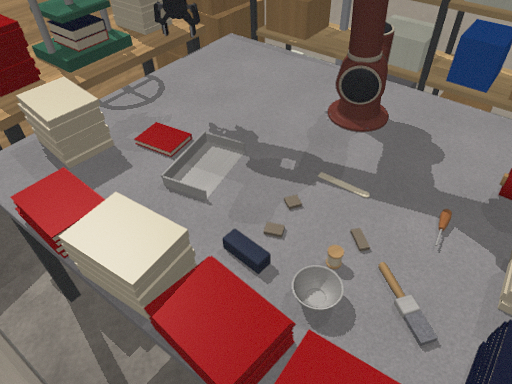

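Run:
```python
from h import *
im=cv2.imread("pics/top0.png")[125:245,150:380]
cv2.imwrite("pics/crop.png",cv2.resize(im,None,fx=3.4,fy=3.4,interpolation=cv2.INTER_CUBIC))
for n in ["pan"]:
  for d in cut_out(n,"top")[:2]+cut_out(n,"scene")[:2]: print(d["confidence"],d["rect"])
c=get_calibration("wrist");print(np.round(c["tool_from_camera"],3),c["intrinsics"],c["k1"])
```

```text
0.66 [202.6, 164.7, 83.1, 73.3]
[[-0.001  0.95   0.311  0.078]
 [ 1.     0.002 -0.     0.001]
 [-0.001  0.311 -0.95  -0.141]
 [ 0.     0.     0.     1.   ]] [[289.7661352    0.         255.98810342]
 [  0.         289.7661352  189.97644913]
 [  0.           0.           1.        ]] -0.012837274082578573
```

View pics/crop.png

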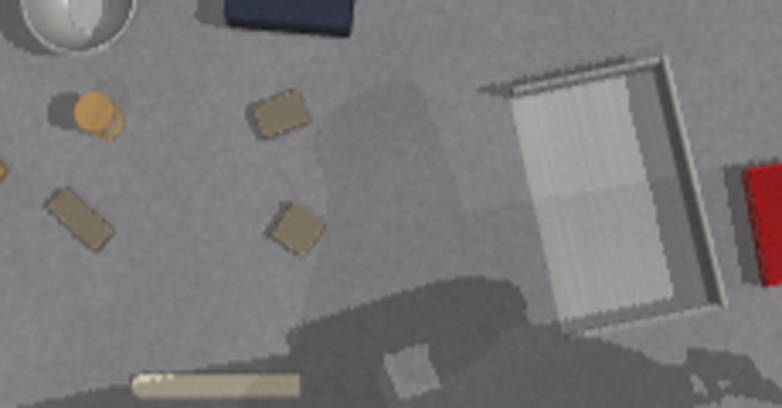

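Run:
```python
from h import *
def w(p,z): return (ray2plane(np.array(p)/3.4+[150,125],"top",z)*1000).round(0)
print(w([(513,98),(563,325)],0).tolist(), w([(513,90),(663,60),(724,303),(568,333)],.035).tolist())
for n,p in dict(ob=[(249,107),(296,90),(312,121),(263,138)],sq=[(268,230),(294,204),(325,230),(303,255)],st=[(45,205),(68,187),(114,230),(96,250)]).items():
  c=w(p,.012);print(n,c.tolist(),c.mean(0))
```

```text
[[633.0, -143.0], [416.0, -188.0]] [[633.0, -139.0], [662.0, -279.0], [436.0, -329.0], [408.0, -187.0]]
ob [[622.0, 110.0], [639.0, 65.0], [608.0, 50.0], [592.0, 97.0]] [615.25  80.5 ]
sq [[504.0, 91.0], [529.0, 66.0], [504.0, 37.0], [480.0, 57.0]] [504.25  62.75]
st [[528.0, 304.0], [545.0, 283.0], [504.0, 238.0], [485.0, 254.0]] [515.5  269.75]
```

```bash
r='{"offset":[0.514,-0.525,0.15],"twist":[0,0,-63.4]}'; true; python3 -m crank '[{"offset":[0.514,-0.525,0.15],"twist":[0,0,-63.4]},{"offset":[0.514,-0.525,0.15],"twist":[0,0,-63.4]},{"offset":[0.514,-0.525,0.15],"twist":[0,0,-63.4]},{"offset":[0.514,-0.525,0.15],"twist":[0,0,-63.4]},{"offset":[0.514,-0.525,0.15],"twist":[0,0,-63.4]},{"offset":[0.514,-0.525,0.15],"twist":[0,0,-63.4]},{"offset":[0.514,-0.525,0.15],"twist":[0,0,-63.4]},{"offset":[0.514,-0.525,0.15],"twist":[0,0,-63.4]},{"offset":[0.514,-0.525,0.15],"twist":[0,0,-63.4]},{"offset":[0.514,-0.525,0.15],"twist":[0,0,-63.4]},{"offset":[0.514,-0.525,0.15],"twist":[0,0,-63.4]},{"offset":[0.514,-0.525,0.15],"twist":[0,0,-63.4]},{"offset":[0.514,-0.525,0.15],"twist":[0,0,-63.4]},{"offset":[0.514,-0.525,0.15],"twist":[0,0,-63.4]},{"offset":[0.514,-0.525,0.15],"twist":[0,0,-63.4]},{"offset":[0.514,-0.525,0.15],"twist":[0,0,-63.4]}]' 0.24
python3 - <<'E'
from h import *
cv2.imwrite("pics/w1.png",get_image("wrist")[:,:,::-1])
o=get_obs();print(o["t"],o["opening"],o["tool_pos"],R.from_rotvec(o["tool_rot"]).as_matrix().round(3))
E
```

```text
t: 2.75
tool_pos: [0.5045, 0.1399, 0.0818]
tool_rot: [2.223, 2.219, 0.001]
contact_force: [-0.1, -0.0, -1.0]
opening: 0.0207
grip_force: 0.0
2.8 0.02082155862301322 [0.5044665  0.14002834 0.08178215] [[ 0.001  1.     0.001]
 [ 1.    -0.001  0.   ]
 [ 0.     0.001 -1.   ]]
```

View pics/w1.png

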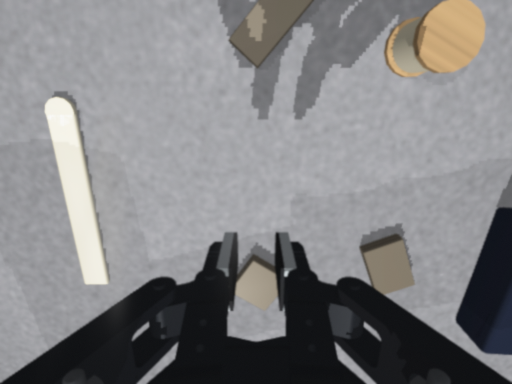

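```bash
python3 -m crank '[{"offset":[0,0,0.06],"twist":[0,0,0]},{"offset":[0,0,0.079],"twist":[0,0,0]},{"offset":[0,0,0.079],"twist":[0,0,0]},{"offset":[-0.02,0,0.079],"twist":[0,0,0]},{"offset":[-0.035,0,0.079],"twist":[0,0,0]},{"offset":[-0.05,-0.001,0.079],"twist":[0,0,0]},{"offset":[-0.07,-0.002,0.079],"twist":[0,0,0]},{"offset":[-0.09,-0.003,0.079],"twist":[0,0,0]},{"offset":[-0.11,-0.004,0.079],"twist":[0,0,0]},{"offset":[-0.13,-0.006,0.079],"twist":[0,0,0]},{"offset":[-0.15,-0.008,0.079],"twist":[0,0,0]},{"offset":[-0.17,-0.01,0.079],"twist":[0,0,0]},{"offset":[-0.19,-0.012,0.079],"twist":[0,0,0]}]'
python3 - <<'E'
from h import *
cv2.imwrite("pics/w2.png",get_image("wrist")[:,:,::-1])
get_image("top")
for d in cut_out("square","top")[:2]: print(d["confidence"],boxw(d["region"],"top",.012))
E
```

```text
t: 4.42
tool_pos: [0.4922, -0.0501, 0.0026]
tool_rot: [2.221, 2.221, 0.0]
contact_force: [-0.4, -0.3, -0.7]
opening: 0.0205
grip_force: 0.1
```

View pics/w2.png

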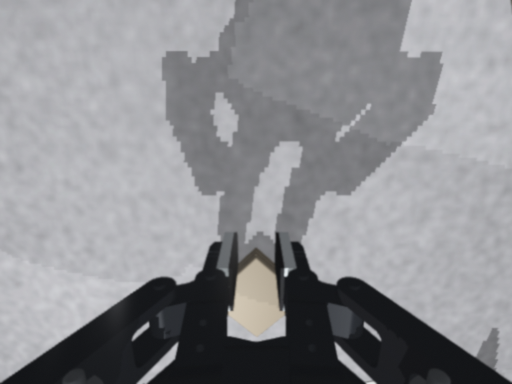

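```bash
python3 -m crank '[{"offset":[-0.02,-0.001,0],"twist":[0,0,0]},{"offset":[-0.04,-0.002,0],"twist":[0,0,0]},{"offset":[-0.06,-0.004,0],"twist":[0,0,0]},{"offset":[-0.08,-0.005,0],"twist":[0,0,0]},{"offset":[-0.1,-0.006,0],"twist":[0,0,0]},{"offset":[-0.12,-0.008,0],"twist":[0,0,0]},{"offset":[-0.14,-0.009,0],"twist":[0,0,0]},{"offset":[-0.155,-0.01,0],"twist":[0,0,0]},{"offset":[-0.17,-0.011,0],"twist":[0,0,0]},{"offset":[-0.18,-0.012,0],"twist":[0,0,0]},{"offset":[-0.185,-0.012,0],"twist":[0,0,0]},{"offset":[-0.185,-0.012,0],"twist":[0,0,0]},{"offset":[-0.17,-0.012,0],"twist":[0,0,0]},{"offset":[-0.17,-0.012,-0.04],"twist":[0,0,0]},{"offset":[-0.17,-0.012,-0.09],"twist":[0,0,0]},{"offset":[-0.17,-0.012,-0.09],"twist":[0,0,0]}]' 
python3 -m crank '[{"offset":[0.37,0.133,0],"twist":[0,0,0]},{"offset":[0.37,0.133,0],"twist":[0,0,0]},{"offset":[0.37,0.133,0],"twist":[0,0,0]},{"offset":[0.37,0.133,0],"twist":[0,0,0]},{"offset":[0.37,0.133,0],"twist":[0,0,0]},{"offset":[0.37,0.133,0],"twist":[0,0,0]},{"offset":[0.37,0.133,0],"twist":[0,0,0]},{"offset":[0.37,0.133,0],"twist":[0,0,0]},{"offset":[0.37,0.133,0],"twist":[0,0,0]}]' 0.06
python3 - <<'E'
from h import *
cv2.imwrite("pics/w3.png",get_image("wrist")[:,:,::-1])
get_image("top")
for q in ["square","oblong","strip"]:
  for d in cut_out(q,"top")[:2]: print(q,d["confidence"],boxw(d["region"],"top",.012))
E
```

```text
t: 6.58
tool_pos: [0.4836, -0.2195, 0.0974]
tool_rot: [2.213, 2.217, 0.004]
contact_force: [-0.1, 0.6, 0.1]
opening: 0.0208
grip_force: 0.0
t: 7.7
tool_pos: [0.6124, 0.15, 0.0916]
tool_rot: [-2.221, -2.221, 0.002]
contact_force: [-0.4, -0.9, -0.5]
opening: 0.0048
grip_force: 0.0
square 0.45 [ 479. -259.   40.   41.   45.]
oblong 0.57 [616.  80.  34.  45.  22.]
strip 0.56 [618. 428. 203.  39.  53.]
```

View pics/w3.png

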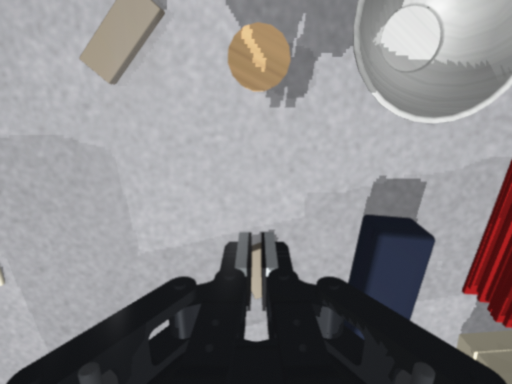

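```bash
python3 -m crank '[{"offset":[0,0.002,0.06],"twist":[0,0,0]},{"offset":[0,0.002,0.0885],"twist":[0,0,0]},{"offset":[0,0.002,0.0885],"twist":[0,0,0]},{"offset":[-0.01,0.002,0.0885],"twist":[0,0,0]},{"offset":[-0.025,0.002,0.0885],"twist":[0,0,0]},{"offset":[-0.037,0.002,0.0885],"twist":[0,0,0]},{"offset":[-0.05,0.002,0.0885],"twist":[0,0,0]},{"offset":[-0.065,0.002,0.0885],"twist":[0,0,0]},{"offset":[-0.08,0.002,0.0885],"twist":[0,0,0]},{"offset":[-0.095,0.001,0.0885],"twist":[0,0,0]},{"offset":[-0.11,0,0.0885],"twist":[0,0,0]},{"offset":[-0.125,0,0.0885],"twist":[0,0,0]},{"offset":[-0.14,-0.001,0.0885],"twist":[0,0,0]},{"offset":[-0.155,-0.001,0.0885],"twist":[0,0,0]},{"offset":[-0.17,-0.002,0.0885],"twist":[0,0,0]}]'
python3 - <<'E'
from h import *
cv2.imwrite("pics/w4.png",get_image("wrist")[:,:,::-1])
get_image("scene")
for d in cut_out("oblong","scene")[:2]: print(d["confidence"],boxw(d["region"],"scene",.008))
E
```

```text
t: 9.82
tool_pos: [0.6114, -0.0199, 0.0038]
tool_rot: [2.221, 2.222, -0.0]
contact_force: [-0.0, -0.4, 0.3]
opening: 0.0051
grip_force: 0.1
```

View pics/w4.png

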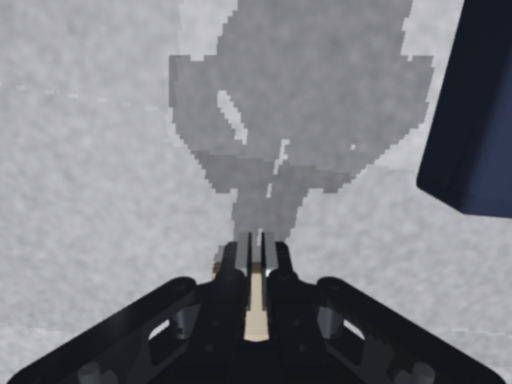

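```bash
python3 -m crank '[{"offset":[-0.015,0,0],"twist":[0,0,0]},{"offset":[-0.03,0,0],"twist":[0,0,0]},{"offset":[-0.045,-0.001,0],"twist":[0,0,0]},{"offset":[-0.06,-0.001,0],"twist":[0,0,0]},{"offset":[-0.075,-0.002,0],"twist":[0,0,0]},{"offset":[-0.09,-0.002,0],"twist":[0,0,0]},{"offset":[-0.105,-0.002,0],"twist":[0,0,0]},{"offset":[-0.12,-0.002,0],"twist":[0,0,0]},{"offset":[-0.135,-0.002,0],"twist":[0,0,0]},{"offset":[-0.145,-0.002,0],"twist":[0,0,0]},{"offset":[-0.155,-0.002,0],"twist":[0,0,0]},{"offset":[-0.158,-0.002,0],"twist":[0,0,0]},{"offset":[-0.158,-0.002,0],"twist":[0,0,0]},{"offset":[-0.14,-0.002,0],"twist":[0,0,0]},{"offset":[-0.14,-0.002,-0.05],"twist":[0,0,0]},{"offset":[-0.14,-0.002,-0.1],"twist":[0,0,0]},{"offset":[-0.14,-0.002,-0.1],"twist":[0,0,0]}]' 
python3 -m crank '[{"offset":[0.505,-0.094,0],"twist":[0,0,0]},{"offset":[0.505,-0.094,0],"twist":[0,0,0]},{"offset":[0.505,-0.094,0],"twist":[0,0,0]},{"offset":[0.505,-0.094,0],"twist":[0,0,0]},{"offset":[0.505,-0.094,0],"twist":[0,0,0]},{"offset":[0.505,-0.094,0],"twist":[0,0,0]},{"offset":[0.505,-0.094,0],"twist":[0,0,0]},{"offset":[0.505,-0.094,0],"twist":[0,0,0]},{"offset":[0.505,-0.094,0],"twist":[0,0,0]},{"offset":[0.505,-0.094,0],"twist":[0,0,0]},{"offset":[0.505,-0.094,0],"twist":[0,0,0]}]' 0.36
python3 - <<'E'
from h import *
cv2.imwrite("pics/w5.png",get_image("wrist")[:,:,::-1])
im=get_image("top")[:,:,::-1]
cv2.imwrite("pics/t5.png",cv2.resize(im[125:245,150:380],None,fx=3.4,fy=3.4,interpolation=cv2.INTER_CUBIC))
for q in ["square","oblong"]:
  for d in cut_out(q,"top")[:2]: print(q,d["confidence"],boxw(d["region"],"top",.012))
E
```

```text
t: 12.1
tool_pos: [0.6131, -0.1586, 0.11]
tool_rot: [2.213, 2.217, 0.007]
contact_force: [0.1, -0.4, -1.0]
opening: 0.0052
grip_force: 0.0
t: 13.48
tool_pos: [0.515, 0.3448, 0.1031]
tool_rot: [2.222, 2.221, -0.002]
contact_force: [0.0, -0.6, 0.5]
opening: 0.0308
grip_force: 0.0
square 0.47 [ 480. -259.   33.   36.   45.]
oblong 0.68 [ 600. -211.   48.   33.   90.]
```

View pics/w5.png

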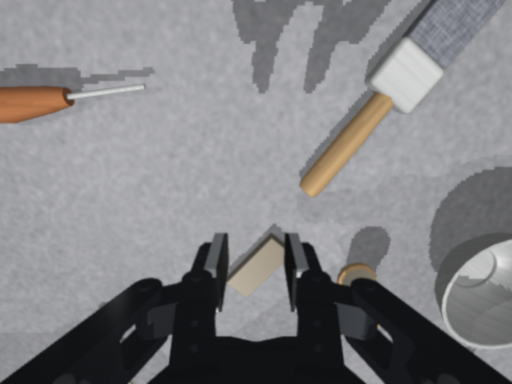

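View pics/t5.png

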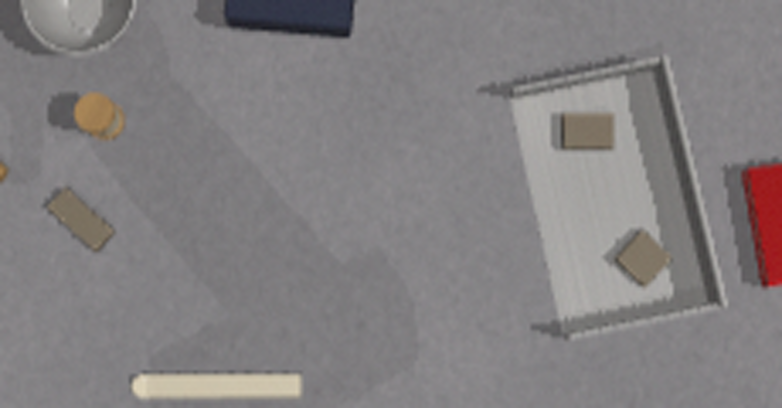

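```bash
python3 -m crank '[{"offset":[0,-0.01,0.06],"twist":[0,0,0]},{"offset":[0,-0.01,0.1],"twist":[0,0,0]},{"offset":[0,-0.01,0.101],"twist":[0,0,0]},{"offset":[-0.01,-0.01,0.101],"twist":[0,0,0]},{"offset":[-0.02,-0.01,0.101],"twist":[0,0,0]},{"offset":[-0.028,-0.01,0.101],"twist":[0,0,0]},{"offset":[-0.036,-0.01,0.101],"twist":[0,0,0]},{"offset":[-0.044,-0.01,0.101],"twist":[0,0,0]},{"offset":[-0.052,-0.01,0.101],"twist":[0,0,0]},{"offset":[-0.062,-0.01,0.101],"twist":[0,0,0]},{"offset":[-0.074,-0.01,0.101],"twist":[0,0,0]},{"offset":[-0.087,-0.01,0.101],"twist":[0,0,0]},{"offset":[-0.1,-0.01,0.101],"twist":[0,0,0]},{"offset":[-0.115,-0.01,0.101],"twist":[0,0,0]},{"offset":[-0.13,-0.01,0.101],"twist":[0,0,0]}]'
python3 - <<'E'
from h import *
cv2.imwrite("pics/w6.png",get_image("wrist")[:,:,::-1])
E
```

```text
t: 15.55
tool_pos: [0.5052, 0.2149, 0.0028]
tool_rot: [2.221, 2.222, -0.0]
contact_force: [-0.6, -0.3, 0.3]
opening: 0.0311
grip_force: 0.1
```

View pics/w6.png

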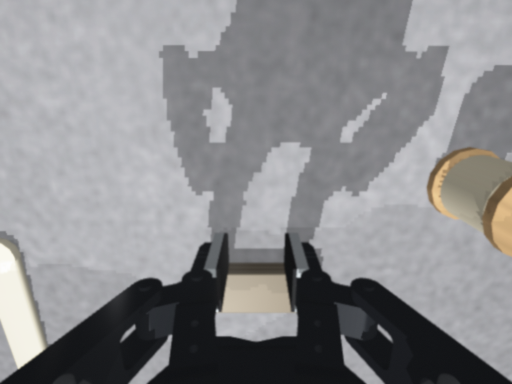

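```bash
python3 -m crank '[{"offset":[-0.015,0,0],"twist":[0,0,0]},{"offset":[-0.03,0,0],"twist":[0,0,0]},{"offset":[-0.045,0.001,0],"twist":[0,0,0]},{"offset":[-0.06,0.002,0],"twist":[0,0,0]},{"offset":[-0.075,0.003,0],"twist":[0,0,0]},{"offset":[-0.09,0.004,0],"twist":[0,0,0]},{"offset":[-0.105,0.005,0],"twist":[0,0,0]},{"offset":[-0.12,0.006,0],"twist":[0,0,0]},{"offset":[-0.135,0.007,0],"twist":[0,0,0]},{"offset":[-0.15,0.008,0],"twist":[0,0,0]},{"offset":[-0.165,0.009,0],"twist":[0,0,0]},{"offset":[-0.18,0.01,0],"twist":[0,0,0]},{"offset":[-0.195,0.011,0],"twist":[0,0,0]},{"offset":[-0.21,0.012,0],"twist":[0,0,0]},{"offset":[-0.225,0.013,0],"twist":[0,0,0]},{"offset":[-0.24,0.014,0],"twist":[0,0,0]},{"offset":[-0.255,0.015,0],"twist":[0,0,0]}]'
python3 - <<'E'
from h import *
for c in ["scene","top"]:
  get_image(c)
  for d in cut_out("strip",c)[:3]: print(c,d["confidence"],d["rect"],boxw(d["region"],c,.012))
get_image("wrist")
for d in cut_out("strip","wrist")[:2]: print(d["confidence"],d["rect"])
E
```

```text
t: 17.73
tool_pos: [0.5204, -0.04, 0.0028]
tool_rot: [-2.221, -2.222, 0.0]
contact_force: [0.9, 0.5, -0.8]
opening: 0.0309
grip_force: 0.0
scene 0.51 [249.0, 190.6, 6.6, 7.3] [545. -62.  28.  26.   3.]
0.61 [257.7, 289.7, 80.0, 50.2]
```

```bash
python3 -m crank '[{"offset":[-0.015,0,0],"twist":[0,0,0]},{"offset":[-0.03,0,0],"twist":[0,0,0]},{"offset":[-0.045,0.001,0],"twist":[0,0,0]},{"offset":[-0.06,0.002,0],"twist":[0,0,0]},{"offset":[-0.075,0.002,0],"twist":[0,0,0]},{"offset":[-0.09,0.002,0],"twist":[0,0,0]},{"offset":[-0.105,0.002,0],"twist":[0,0,0]},{"offset":[-0.12,0.002,0],"twist":[0,0,0]},{"offset":[-0.135,0.002,0],"twist":[0,0,0]},{"offset":[-0.143,0.002,0],"twist":[0,0,0]},{"offset":[-0.147,0.002,0],"twist":[0,0,0]},{"offset":[-0.147,0.002,0],"twist":[0,0,0]},{"offset":[-0.13,0.002,0],"twist":[0,0,0]},{"offset":[-0.13,0.002,-0.05],"twist":[0,0,0]},{"offset":[-0.13,0.002,-0.1],"twist":[0,0,0]},{"offset":[-0.09,0.002,-0.15],"twist":[0,0,0]}]' 
python3 -m crank '[{"offset":[0.4,0,0],"twist":[0,0,0]},{"offset":[0.4,0,0],"twist":[0,0,0]},{"offset":[0.4,0,0],"twist":[0,0,0]},{"offset":[0.4,0,0],"twist":[0,0,0]},{"offset":[0.4,0,0],"twist":[0,0,0]},{"offset":[0.4,0,0],"twist":[0,0,0]},{"offset":[0.4,0,0],"twist":[0,0,0]},{"offset":[0.4,0,0],"twist":[0,0,0]}]'
python3 - <<'E'
from h import *
get_image("top")
M=np.array([[.98,.2],[-.2,.98]])
for q,z in dict(strip=.012,oblong=.012,square=.012,spool=.045,weight=.04,bowl=.05,folder=.005,brush=.01,awl=.014,book=.02).items():
  for d in cut_out(q,"top")[:1]:
    b=boxw(d["region"],"top",z); print(q,round(d["confidence"],2),b)
    if z==.012:
      c=cv2.boxPoints(((b[0],b[1]),(b[2],b[3]),b[4])); print(((c-[523,-165])@M.T).round().tolist())
E
```

```text
t: 20.02
tool_pos: [0.5224, -0.1294, 0.1533]
tool_rot: [2.223, 2.219, 0.0]
contact_force: [0.5, 0.3, -0.2]
opening: 0.0302
grip_force: 0.0
t: 21.02
tool_pos: [0.5207, 0.2726, 0.1513]
tool_rot: [-2.216, -2.227, 0.001]
contact_force: [-0.7, 0.5, -0.3]
opening: 0.0307
grip_force: 0.0
strip 0.52 [ 524. -208.   26.   61.   89.]
[[-40.0, -48.0], [19.0, -62.0], [25.0, -36.0], [-35.0, -23.0]]
oblong 0.71 [ 599. -212.   45.   29.   90.]
[[46.0, -80.0], [75.0, -86.0], [84.0, -42.0], [55.0, -36.0]]
square 0.66 [ 480. -260.   35.   39.   45.]
[[-86.0, -78.0], [-65.0, -110.0], [-36.0, -91.0], [-57.0, -59.0]]
spool 0.44 [609. 247.  48.  35.  63.]
weight 0.75 [716.  74. 116.  52.  90.]
bowl 0.6 [721. 270. 106. 105.  90.]
folder 0.65 [359. 139.  19. 157.   0.]
brush 0.69 [662. 488.  56.  43.  54.]
awl 0.22 [ 480. -260.   35.   39.   45.]
book 0.94 [ 519. -437.  112.  156.    7.]
```

```bash
python3 -c "
from station import *
print(finish_job())"
```

```text
the job is handed in; nothing more can be done
None
```

I swept all three offcuts into the scrap pan by pushing only and handed the job in at about 21 s. In the last top-camera measurement every corner was at least 20 mm past the mouth line, and the bystanders were where they started, except that the brush and awl could not be confirmed there (the arm was probably in the way). I was not shown the verdict.

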